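Screw the filler cap onto the gear reducer

ROBOT

A 6-joint arm with a two-finger parallel gripper is mounted at the origin on the work surface. World frame = base frame: x ahead of the robot, y to its left, z up, the work surface at z = 0. Lengths are in m, angles in rad, forces in N, time in s.
With the tool pointing down it reaches from about 0.35 to 0.925 m from the base axis. Payload 6.4 kg.
Tool frame: the origin (TCP) lies on the mounting face of the last link; the fingertips stand 173 mm ahead of it and the grasp point (between the pads) lies 155 mm ahead of it; z points along the fingers, y is the line along which they close (so a half turn about z gives the same grasp; the last joint's range is limited). The gripper opens to 85 mm and grips with 20 to 120 N. Pads are 22 mm wide; open, the fingers measure 114 mm over their backs; the gripper's body (76 mm by 85 mm) begins 54 mm behind the grasp point. The pads swing forward as they close: fully open they stand 13 mm farther back than shut.
Start: joints at [-1.449, 0.245, 1.558, -0, 1.339, -0.174], TCP at [0.189, -0.622, 0.405] pointing down, gripper open.
Joint ranges: [-3.13, 3.13], [-1.02, 2.26], [0.13, 2.54], [-0.95, 4.09], [0.21, 2.88], [-2.74, 2.74]. Speed limits (rad/s): [2.57, 2.57, 3.14, 3.14, 3.14, 3.14].

INTERFACE

Orientations are given as a rotation vector (axis times angle).
In Python, from bench import move_ptp, move_l, goto_joints, release, grab, dwell, solve_ik, observe, grab_frame, camera_info, IKError, finish_job, trace gives the robot as it stands. The module is installed in compiled form; this text tells all that it offers. Calls block until the motion is done:
- move_ptp(position, orientation): joint-space move of the TCP to a pose.
- move_l(position, velocity=0.15, orientation=None, contact_N=None): straight line of the TCP; orientation=None keeps the orientation; velocity is the mean speed in m/s. With contact_N (N) it stops when the force on the tool has changed by that much, and returns True; else False.
- goto_joints(angles): joint-space move.
- release() and grab(force=None): open the fingers fully, or close them until they stop; force is the grip in N (None keeps the last).
- dwell(seconds).
- solve_ik(position, orientation): joint angles nearest the present ones, or None.
- observe(): the state.
- grab_frame(name): name is "side" or "top" or "wrist"; returns the picture (384x512x3 uint8, blue, green, red); there is no depth.
- camera_info(name): a dict with "K" (3x3 intrinsics, pixels), "distortion" ([k1, k2, p1, p2, k3] as OpenCV has them; the pictures are not rectified), "R" (3x3) and "t" (3): a world point X has camera coordinates R X + t. Camera axes: x right, y down, z forward; pixel columns grow to the right and rows downward; lengths in m; the calibration is good to about 2 mm. A picture is of the moment at which its call begins: read the wrist's pose just before it. camera_info takes no time and is no camera call; for the wrist camera it gives the pose at the moment of the call.
A pose or a line that the arm cannot do raises IKError and nothing moves.
- finish_job(): hands the job in; it is judged then, once.
Trained networks look in the newest picture that a camera, given by its name, has taken for a name from the list of things; names that differ only in an ending like _2 or _b are one class to them, and where a whole thing is asked for, a point or a joint stands for the part that bears it (a point fixed in the world has none). Each returns a list of dicts, best first, with "score" (0 to 1); they miss things now and then, are a little off and sometimes report something else, mostly with a low value. They report only what shows in the picture. A call takes as long as a camera call. They do not tell look-alikes from the thing itself.
- trace(name, camera): "region" (384x512 bool, what is visible of it) and "rect" ([left, top, right, bottom] in pixels, round what is visible of it).
The state is a dict: "time": time; "joint_pos": joint angles; "dq": joint speeds; "effort": joint torques, N m; "tool_pos": TCP position; "tcp_rot": TCP orientation; "ft_force": force on the tool from outside, world axes, zero at the start; "wrist_torque": the same for the moment, N m; "width": opening from 0.0 (shut) to 1.0 (fully open); "grip_force": force on a finger pad.
Only numpy, scipy, OpenCV 4.12 (cv2) and the standard library are available. Lean on these libraries where they do the work, as an engineer would, in place of code of your own. Each camera call takes 0.05 s, during which the arm holds its last target. There are 200 camera calls.

TASK

Put the orange-barred screw cap from the tray onto the brass filler neck of the blue gear reducer and screw it fully home, snug, with about 0.4 N m, then let go. So as not to cross-thread it, first turn it backward (counter-clockwise from above) on the neck under light pressure until you feel it drop a step and come up firmly against its backward stop (about 0.2 N m), only then turn it forward; the neck sits in soft rubber, so do not lean on it or force it either way, and leave the other things where they are.

Things in the scene. Friction and masses are not known exactly. Their poses are not given: they have to be found in the camera images.
- cap_centre (a point): Screw cap: black ribbed cup, mouth down, 58 mm wide, 43.5 mm high, with an upright orange grip bar on top, 50 mm long, 14 mm thick, 38 mm high (81.5 mm in all; about 140 g). Stands in the tray at first. Point: on its axis, 32.5 mm above the lower rim; z up, x along the bar. The bar stands on the cup's flat shoulder, 11 mm above the point.
- cap_grip (a point): Where to grip the cap: on its axis, inside the orange bar, 22 mm above the shoulder and 16 mm below the bar's top, 33 mm above cap_centre; z up, x along the bar (14 mm thick across). Hold the bar square: a cap that has tilted in the grip binds on the neck.
- cap: The same cap, origin at the centre of its lower rim. Its thread is four steel pins inside the skirt at the lower rim, 3.2 mm thick, a quarter turn apart, at 45 degrees to the bar, reaching in to 21.4 mm from the axis; ribs from 14 mm above the rim upward reach in as far and guide the cap along the neck.
- neck_seat (a point): Foot of the brass filler neck, on its axis, on the top face (70 mm above the bench) of the blue gear reducer (180 x 130 mm, fixed); z up. Does not move with the neck. The neck is 40.5 mm high: a smooth pilot 41 mm wide, coned to 34 over its top 6.5 mm, that the cap fits over with 0.9 mm play all round, and round it a four-start right-hand thread 50 mm wide, flat crest 12 mm up.
- on_crest (a point): Where cap_centre is (44.5 mm above neck_seat) with the pins riding on the thread's crest, as usual when just put on; up to 2.5 mm higher if they stand on the narrow teeth beside the notches. The thread repeats every quarter turn; its yaw is not measured and differs each time. Turned forward (clockwise from above) here, the pins butt against the teeth: cross-threading.
- in_notch (a point): Where cap_centre is (38.3 mm above neck_seat) once dropped 6.2 mm into the notches, the starts of the thread. Turning backward (counter-clockwise) from the crest under light pressure gets there within a quarter turn. Notches have 0.24 rad of free play; their far wall, topped by a tooth, stops more backward turning, even if the cap has not sunk yet: press then and it drops.
- at_home (a point): Where cap_centre is (34.5 mm above neck_seat) when screwed home. From the notch the pins run forward down the thread, 3.8 mm lower over the last 0.98 rad, with about 1 mm of axial play, to an end stop 1.05 to 1.3 rad forward of the notch. Let go there, the cap stays. All these heights shift with the sleeve's sink.
- neck (a joint): Twist of the filler neck in its rubber sleeve, rad: 0 at rest, positive when the cap's thread twists it forward (clockwise from above), negative backward. Springs back, 3.0 N m per rad. Snug is 0.1 or more (0.3 N m); beyond 0.3 either way (0.9 N m) the sleeve is torn.
- sleeve (a joint): How far the neck is pushed down into its rubber sleeve, m: about 0 at rest (0.5 mm with the cap on it), positive down, 6 N per mm; 4 mm (24 N) is too much.
- tray: Grey parts tray fixed on the bench, 200 x 150 mm, 16 mm high, walls 3 mm, in which the cap, a bush and a socket stand. Origin at the centre of its underside, x along its 200 mm.
- bush: brass flanged bush, 28 mm across, 18 mm high, in the tray; bystander. Origin at the centre of its underside.
- socket: steel socket, 22 mm across, 25 mm high, in the tray; bystander. Origin at the centre of its underside.
- plier_cup: black cup 90 mm across and 110 mm high full of pliers (190 mm high in all, 120 mm across at the handles); bystander. Origin at the centre of its underside.
- jar: glass jar with green lid, 60 mm across, 85 mm high; bystander. Origin at the centre of its underside.
- bolt_box: clear box of bolts, 110 x 80 x 45 mm; bystander. Origin at the centre of its underside.
- screwdriver: screwdriver with red handle lying on the bench; bystander.
- wrench: steel wrench lying on the bench; bystander.
- carton: small cardboard carton, 70 x 90 x 45 mm; bystander. Origin at the centre of its underside.
Mind the look-alikes: they are no part of the job. Leave any red look-alike of the cap alone.

How it is judged:
By the outcome, as a careful person would: the job done as asked, in the order asked, and still so for the second after the job is handed in, with the robot touching nothing.
It also fails if it takes over 64 s, if anything falls off the work surface, if the arm or the gripper's body presses on something with over 40 N, if the wrist force passes 120 N, or if a joint passes its speed limit or range.

## Working session

There is one attempt and no reset: what is moved stays moved. The work goes in short steps, each a Python script; the robot and the scene stay as the last script left them, time stands still between calls to the robot, and variables do not carry over. Pictures are saved under pics/ and viewed, at most 10 in all, crops included, and the job is handed in when it is done.

```bash
mkdir -p pics; python3 - <<'E'
from bench import *
import cv2, numpy as np
o=observe(); print(o)
ims=[]
for c in ("side","top"):
    im=grab_frame(c); ims.append(im)
    print(c,{k:np.round(v,4).tolist() for k,v in camera_info(c).items()})
    for n in ("cap","neck","tray"):
        for d in trace(n,c)[:3]: print(c,n,round(d['score'],2),d['rect'],d['region'].sum())
    cv2.imwrite(f"pics/{c}0.png",im)
E
```

```text
{'time': 0.0, 'joint_pos': array([-1.44909546e+00,  2.45835399e-01,  1.55903120e+00, -2.28368602e-05,
        1.33868497e+00, -1.74102645e-01]), 'dq': array([ 6.34803709e-06, -3.56294482e-04,  1.07093920e-03, -5.18602672e-04,
       -4.84600481e-04, -2.18440552e-04]), 'effort': array([ 9.74776267e-04, -4.29505777e+01, -3.26131582e+01, -9.37111986e-05,
        5.28321441e-03,  1.30048062e-05]), 'tool_pos': array([ 0.18945474, -0.621539  ,  0.40355711]), 'tcp_rot': array([-3.10535553e+00, -4.62674431e-01, -4.56938610e-05]), 'ft_force': array([ 1.02197364, -0.33014853,  0.19195001]), 'wrist_torque': array([-0.01395808,  0.02715419,  0.00306593]), 'grip_force': 0.0, 'width': 1.0007215294815022}
side {'K': [[409.8939, 0.0, 252.8157], [0.0, 409.8939, 185.6658], [0.0, 0.0, 1.0]], 'distortion': [-0.1365, 0.0, 0.0, 0.0, 0.0], 'R': [[-0.937, -0.3492, 0.0116], [-0.2595, 0.6733, -0.6923], [0.2339, -0.6517, -0.7215]], 't': [0.5014, 0.2015, 0.9292]}
side cap 0.82 [274.2, 142.9, 294.0, 179.8] 543
side cap 0.59 [239.0, 174.3, 260.3, 213.4] 616
side cap 0.57 [327.9, 152.3, 347.4, 184.9] 602
side neck 0.68 [178.6, 227.8, 274.4, 299.2] 4053
side tray 0.87 [238.5, 143.4, 311.2, 184.0] 2059
side tray 0.74 [182.0, 229.3, 271.6, 300.1] 3925
top {'K': [[447.5506, 0.0, 262.7849], [0.0, 447.5506, 193.5062], [0.0, 0.0, 1.0]], 'distortion': [0.0261, 0.0, 0.0, 0.0, 0.0], 'R': [[0.0286, -0.9992, 0.028], [-0.9929, -0.0316, -0.1143], [0.1151, -0.0246, -0.993]], 't': [-0.0401, 0.5707, 1.3434]}
top cap 0.85 [254.6, 187.6, 273.3, 211.9] 295
top cap 0.54 [302.0, 209.3, 321.9, 226.7] 331
top cap 0.52 [306.9, 254.1, 327.9, 274.4] 302
top neck 0.57 [183.0, 194.3, 205.1, 211.6] 324
top tray 0.74 [283.6, 169.2, 346.1, 242.7] 2740
top tray 0.53 [208.6, 130.1, 227.6, 150.3] 377
top tray 0.22 [302.3, 207.2, 321.5, 227.1] 314
```

```bash
python3 - <<'E'
import cv2,numpy as np
a=cv2.imread('pics/side0.png')[100:340,120:400];b=cv2.imread('pics/top0.png')[100:300,150:383]
a=cv2.resize(a,(700,600),interpolation=cv2.INTER_CUBIC);b=cv2.resize(b,(699,600),interpolation=cv2.INTER_CUBIC)
cv2.imwrite('pics/a.png',a);cv2.imwrite('pics/b.png',b)
E
```

```text
(no output)
```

View pics/a.png

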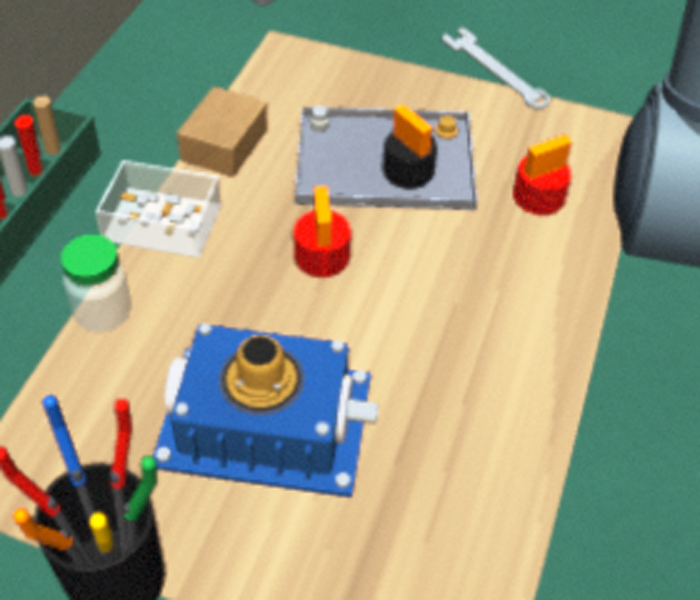

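View pics/b.png

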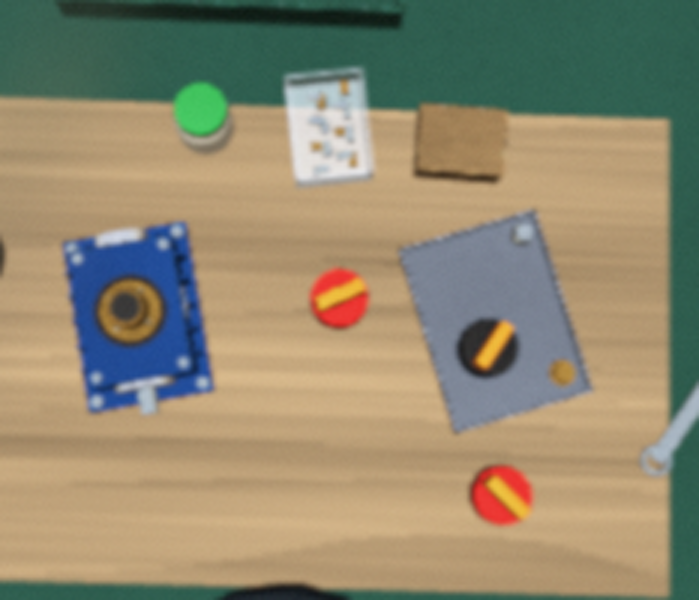

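The top crop shows three bar-topped caps: red at about (264,199), red at (317,264), and a black cup in the tray at (313,216). The black one is the target because its cup is black and it stands in the tray, and both crops agree. The brass neck is at about (192,202) in the top picture.

```bash
cat > h.py <<'E'
from bench import *
import cv2, numpy as np
from scipy.spatial.transform import Rotation as Ro
def ray(uv,ci):
    p=cv2.undistortPoints(np.array([[uv]],float),ci['K'],np.array(ci['distortion'],float))[0,0]
    R=np.array(ci['R']);return -R.T@ci['t'],R.T@np.array([p[0],p[1],1])
def at_z(uv,ci,z):
    c,d=ray(uv,ci);return c+d*(z-c[2])/d[2]
def proj(X,ci):
    return cv2.projectPoints(np.array(X,float).reshape(-1,3),cv2.Rodrigues(np.array(ci['R']))[0],np.array(ci['t'],float),ci['K'],np.array(ci['distortion'],float))[0][:,0]
def tri(obs):
    A=np.zeros((3,3));b=np.zeros(3)
    for uv,ci in obs:
        c,d=ray(uv,ci);d/=np.linalg.norm(d);P=np.eye(3)-np.outer(d,d);A+=P;b+=P@c
    return np.linalg.solve(A,b)
def orange(im,box):
    h=cv2.cvtColor(im,cv2.COLOR_BGR2HSV);m=cv2.inRange(h,(8,150,140),(25,255,255));k=np.zeros_like(m)
    l,t,r,b=map(int,box);k[t:b,l:r]=m[t:b,l:r];return k
def down(a):  # tool down, closing axis (tool y) at world angle a
    y=np.array([np.cos(a),np.sin(a),0]);z=np.array([0,0,-1.]);return Ro.from_matrix(np.c_[np.cross(y,z),y,z]).as_rotvec()
def yang(o): y=Ro.from_rotvec(o['tcp_rot']).as_matrix()[:,1];return np.arctan2(y[1],y[0])
E
python3 - <<'E'
from h import *
t=cv2.imread('pics/top0.png');s=cv2.imread('pics/side0.png');ct,cs=camera_info('top'),camera_info('side')
mt=orange(t,[302,207,323,228]);ms=orange(s,[272,140,296,164])
obs=[]
for m in (mt,ms):
    M=cv2.moments(m,True);print(M['m00'],cv2.minAreaRect(cv2.findNonZero(m)));obs.append((M['m10']/M['m00'],M['m01']/M['m00']))
print('cap z.08',at_z(obs[0],ct,.08),'tri',tri([(obs[0],ct),(obs[1],cs)]))
# neck: top centre opening
n=[(192,202),(120+260/2.5,100+351/2.5)]
print('neck',at_z(n[0],ct,.11),at_z(n[1],cs,.11),tri([(n[0],ct),(n[1],cs)]))
o=observe();w=camera_info('wrist');R=Ro.from_rotvec(o['tcp_rot']).as_matrix()
print('y ang',yang(o));print('cam in tcp',R.T@(-np.array(w['R']).T@w['t']-o['tool_pos']),'\n',(np.array(w['R'])@R).round(3),np.array(w['K']).round(1).tolist(),w['distortion'])
E
```

```text
92.0 ((314.1538391113281, 214.7692108154297), (5.547001838684082, 16.641006469726562), 33.6900634765625)
203.0 ((284.5, 151.50001525878906), (20.36506462097168, 12.775599479675293), 34.695152282714844)
cap z.08 [ 0.50737341 -0.17586154  0.08      ] tri [ 0.50892506 -0.17835224  0.06200893]
neck [0.53166673 0.18236013 0.11      ] [0.53058773 0.18770008 0.11      ] [0.5325001  0.18330681 0.10340157]
y ang -1.2750125634996914
cam in tcp [0.06620403 0.00030776 0.03252025] 
 [[-0.     1.     0.001]
 [-0.964 -0.    -0.266]
 [-0.266 -0.001  0.964]] [[332.8, 0.0, 254.5], [0.0, 332.8, 192.8], [0.0, 0.0, 1.0]] [-0.09811656  0.          0.          0.          0.        ]
```

```bash
python3 - <<'E'
from h import *
import pickle
d={}
q1n=np.arctan2(.183,.532)
for k,P,a in (('c1',[.508,-.177,.335],.986),('c2',[.508,-.177,.335],.986-np.pi),('n1',[.532,.184,.38],q1n-1.5),('n2',[.532,.184,.38],q1n+1.6)):
    t0=observe()['time'];move_ptp(P,down(a));dwell(.15)
    o=observe();ci=camera_info('wrist');im=grab_frame('wrist')
    tr=trace('cap' if k[0]=='c' else 'neck','wrist')[:2]
    print(k,o['time']-t0,o['joint_pos'].round(2),o['tool_pos'].round(4),[(round(x['score'],2),x['rect']) for x in tr])
    d[k]=(o,ci,im,tr);cv2.imwrite(f'pics/{k}.png',im)
pickle.dump(d,open('d.pkl','wb'))
v=np.vstack([np.hstack([d['c1'][2],d['c2'][2]]),np.hstack([d['n1'][2],d['n2'][2]])])
cv2.imwrite('pics/v.png',cv2.resize(v,(800,600),interpolation=cv2.INTER_AREA))
E
```

```text
c1 2.1417 [-0.55  0.06  1.9  -0.    1.18 -1.53] [ 0.5079 -0.1777  0.3351] [(0.9, [73.0, 0.4, 181.0, 83.4]), (0.81, [220.2, 143.5, 294.3, 233.5])]
c2 2.8 [-0.55  0.06  1.9  -0.    1.18  1.61] [ 0.508 -0.177  0.335] [(0.82, [40.6, 191.1, 124.6, 284.8]), (0.71, [217.8, 143.1, 290.4, 238.3])]
n1 1.5166000000000004 [ 0.13  0.07  1.81 -0.    1.27  1.3 ] [0.5323 0.1829 0.3798] [(0.9, [217.7, 146.7, 286.7, 218.0])]
n2 2.766700000000001 [ 0.13  0.07  1.8  -0.    1.27 -1.8 ] [0.532 0.184 0.38 ] [(0.96, [222.0, 147.9, 290.1, 219.4]), (0.17, [186.0, 60.9, 334.5, 265.9])]
```

View pics/v.png

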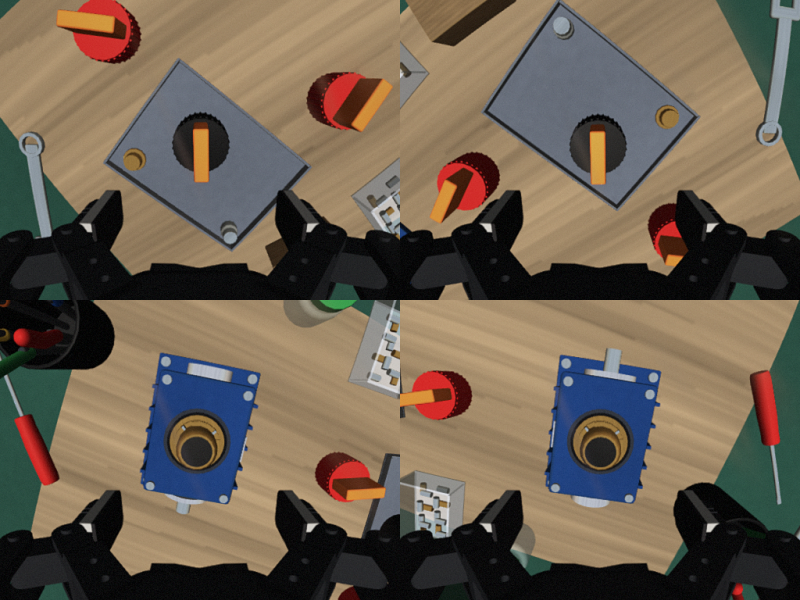

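The four wrist views show the black-cup cap centred in c1/c2 at about (257,195) and the brass neck centred in n1/n2 at about (252,185). Next I'll segment both and check them in enlarged crops.

```bash
python3 - <<'E'
from h import *
import pickle
d=pickle.load(open('d.pkl','rb'))
out=[]
for k in ('c1','c2'):
    o,ci,im,tr=d[k]
    h=cv2.cvtColor(im,cv2.COLOR_BGR2HSV);m=cv2.inRange(h,(8,120,185),(28,255,255));kk=np.zeros_like(m);kk[140:245,215:300]=m[140:245,215:300]
    r=cv2.minAreaRect(cv2.findNonZero(kk));bx=cv2.boxPoints(r)
    z=.0845;W=np.array([at_z(p,ci,z) for p in bx])
    M=cv2.moments(kk,True);c=at_z((M['m10']/M['m00'],M['m01']/M['m00']),ci,z)
    e=[W[1]-W[0],W[2]-W[1]];L=[np.linalg.norm(x) for x in e];l=e[int(np.argmax(L))]
    print(k,'bar',np.round(L,4),'ctr',W.mean(0).round(4),c.round(4),'ang',np.arctan2(l[1],l[0])%np.pi,'yang',yang(o))
    v=im.copy();v[kk>0]=(255,0,255);out.append(np.hstack([cv2.resize(x[130:250,200:320],(360,360),interpolation=cv2.INTER_CUBIC) for x in (im,)]))
for k in ('n1','n2'):
    o,ci,im,tr=d[k]
    g=cv2.cvtColor(im,cv2.COLOR_BGR2HSV)
    m=(g[...,2]<75).astype(np.uint8)*255
    n,lab,st,ce=cv2.connectedComponentsWithStats(m)
    for i in range(1,n):
        if 300<st[i,4]<5000 and abs(ce[i]-[255,190]).max()<30:
            cs=cv2.findContours((lab==i).astype(np.uint8),cv2.RETR_EXTERNAL,cv2.CHAIN_APPROX_NONE)[0][0]
            W=np.array([at_z(p[0],ci,.1105) for p in cs.astype(float)])
            (x,y),rr=cv2.minEnclosingCircle(W[:,:2].astype(np.float32));A=np.c_[2*W[:,:2],np.ones(len(W))];s=np.linalg.lstsq(A,(W[:,:2]**2).sum(1),rcond=None)[0]
            print(k,st[i],'enc',x,y,rr,'fit',s[:2],np.sqrt(s[2]+s[:2]@s[:2]))
    out.append(cv2.resize(im[130:250,200:320],(360,360),interpolation=cv2.INTER_CUBIC))
cv2.imwrite('pics/w.png',cv2.resize(np.vstack([np.hstack(out[:2]),np.hstack(out[2:])]),(600,600)))
E
```

```text
c1 bar [0.0126 0.0477] ctr [ 0.5058 -0.1757  0.0845] [ 0.5052 -0.1749  0.0845] ang 2.5645465641122187 yang 0.984809443296819
c2 bar [0.0127 0.048 ] ctr [ 0.508  -0.1764  0.0845] [ 0.5087 -0.1772  0.0845] ang 2.5627335502643245 yang -2.155482152031568
n1 [ 210  139   85   83 2006] enc 0.5401092171669006 0.18852010369300842 0.031222548335790634 fit [0.54007383 0.1884565 ] 0.0306786602965651
n1 [ 232  175   40   38 1180] enc 0.5312358736991882 0.18503865599632263 0.014736024662852287 fit [0.53116614 0.18499855] 0.01425480595576387
n2 [ 214  140   85   83 1699] enc 0.5212510228157043 0.181168332695961 0.031227733939886093 fit [0.52129146 0.18113404] 0.030648983458620983
n2 [ 237  176   40   38 1186] enc 0.5301849246025085 0.18465939164161682 0.014804231934249401 fit [0.53022048 0.18465365] 0.014304064908571836
```

View pics/w.png

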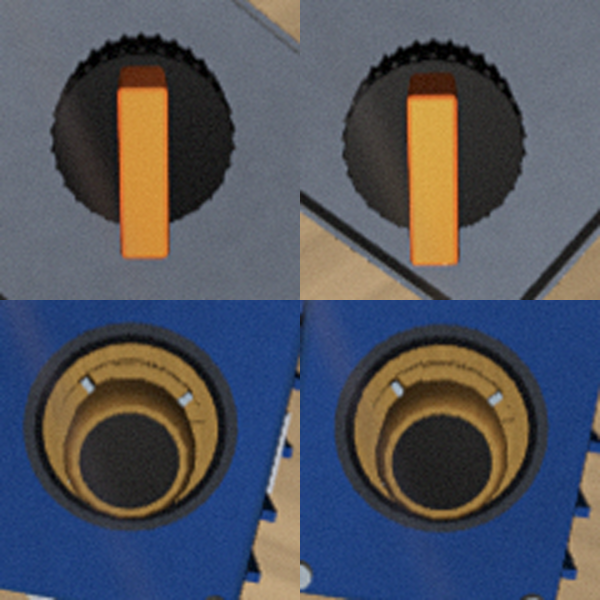

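```bash
python3 - <<'E'
from h import *
C=np.array([.5069,-.1761]);N=np.array([.5307,.1848])
a=.9928-np.pi
move_ptp([*C,.30],down(a));print(observe()['time'])
hit=move_l([*C,.2235],velocity=.1,contact_N=8);o=observe();print(hit,o['tool_pos'],o['ft_force'].round(2))
if not hit:
    grab(80);o=observe();print('w',o['width'],o['grip_force'],o['ft_force'].round(2),o['wrist_torque'].round(3),o['time'])
    move_l([*C,.30],velocity=.15);o=observe();print('up',o['width'],o['grip_force'],o['ft_force'].round(2),o['wrist_torque'].round(3),o['time'])
    move_ptp([*N,.375],down(.13-.5));dwell(.3);o=observe();print(o['time'],o['tool_pos'],o['joint_pos'].round(3),o['ft_force'].round(2),o['wrist_torque'].round(3))
    s=grab_frame('side');cv2.imwrite('pics/s1.png',s)
    ci=camera_info('wrist');w=grab_frame('wrist');cv2.imwrite('pics/w1.png',w)
    p=proj([*N,.13],camera_info('side'))[0].astype(int);print(p)
    c=s[max(p[1]-75,0):p[1]+75,p[0]-50:p[0]+50];cv2.imwrite('pics/x1.png',np.hstack([cv2.resize(c,(400,600),interpolation=cv2.INTER_CUBIC),cv2.resize(w[84:384,156:356],(400,600),interpolation=cv2.INTER_CUBIC)]))
E
```

```text
12.8833
False [ 0.50723887 -0.1763003   0.2241273 ] [0.03 0.5  0.45]
w 0.15381013334573979 78.15839409828186 [0.34 0.29 0.13] [ 0.015  0.01  -0.032] 14.45
up 0.15267946033028462 78.09593796730042 [-0.29  0.96 -1.52] [ 0.011  0.051 -0.01 ] 15.1083
16.7917 [0.53088725 0.18419453 0.37485433] [ 0.132  0.069  1.812 -0.     1.261  0.503] [ 0.48 -0.77 -2.08] [ 0.007 -0.01  -0.03 ]
[224 233]
```

View pics/x1.png

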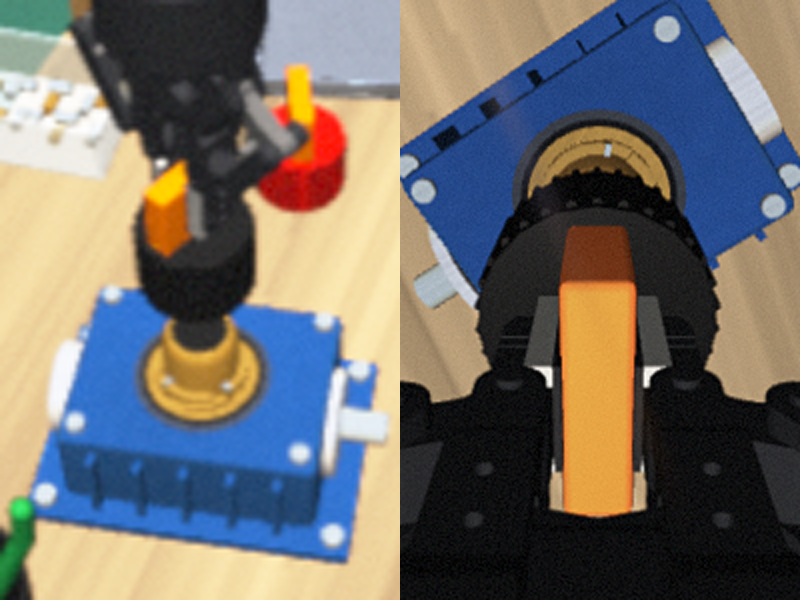

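```bash
python3 - <<'E'
from h import *
N=np.array([.5307,.1848])
o=observe();R=Ro.from_rotvec(o['tcp_rot']).as_matrix()
print('pred bar far top corners',proj([o['tool_pos']+R@[.025,s*.007,.139] for s in(-1,1)],camera_info('wrist')).round(1).tolist(),'seen about [237,225],[271,225]')
move_l([*N,.336],velocity=.1);dwell(.2);o=observe();b=o['ft_force'];print(o['tool_pos'].round(4),b.round(2),o['wrist_torque'].round(3))
hit=move_l([*N,.296],velocity=.025,contact_N=4)
for i in range(3):
    dwell(.1);o=observe();print(hit,o['tool_pos'].round(4),(o['ft_force']-b).round(2),o['wrist_torque'].round(3),o['time'])
E
```

```text
pred bar far top corners [[235.6, 226.6], [276.6, 226.6]] seen about [237,225],[271,225]
[0.531  0.1849 0.337 ] [ 0.74  0.15 -1.32] [-0.007 -0.008  0.   ]
True [0.5307 0.1848 0.301 ] [-0.9   0.13  6.06] [-0.017 -0.055 -0.037] 18.9917
True [0.5307 0.1848 0.3009] [-0.6   0.86  6.73] [-0.004 -0.248 -0.009] 19.0917
True [0.5307 0.1848 0.3008] [0.7  0.55 7.47] [-0.009 -0.205  0.016] 19.1917
```

```bash
cat >> h.py <<'E'
N=np.array([.5307,.1848])
def read(n=3):
    f=[];t=[]
    for i in range(n):
        o=observe();f.append(o['ft_force'][2]);t.append(o['wrist_torque'][2])
        if i<n-1: dwell(.012)
    return np.mean(f),np.mean(t),o
def turn(st,da,stop,b=-1.5,Fd=5.,tmax=30.,amax=9,kdrop=.0012):
    """turn by steps da under pressure Fd; stop(st,F,T,o)->bool. st: dict z,a (commanded)"""
    a0=st['a'];last=0
    while True:
        F,T,o=read();F-=b
        if last%3==0 or stop(st,F,T,o): print(round(o['time'],2),'a',round(st['a'],3),'z',round(st['z'],4),'obs z',o['tool_pos'][2].round(4),'F',round(F,1),'T',round(T,3),'q6',o['joint_pos'][5].round(3))
        last+=1
        if stop(st,F,T,o): return True
        if o['time']>tmax or abs(st['a']-a0)>amax or F>16 or abs(T)>.5: print('abort',F,T,o['time']);return False
        st['z']+=float(np.clip((F-Fd)/6000*.6,-kdrop,.001)); st['a']+=da
        goto_joints(solve_ik([*N,st['z']],down(st['a'])))
E
python3 - <<'E'
from h import *
import json
o=observe();st={'z':float(o['tool_pos'][2]),'a':float(yang(o))}
z0=st['z'];r=turn(st,.05,lambda s,F,T,o:abs(T)>.1,tmax=o['time']+6,amax=1.75)
json.dump(st,open('st.json','w'));print(r,st,observe()['time'])
E
```

```text
19.21 a -0.37 z 0.3008 obs z 0.3008 F 7.0 T -0.01 q6 0.503
20.01 a -0.22 z 0.301 obs z 0.3011 F 5.6 T -0.051 q6 0.355
20.81 a -0.07 z 0.3011 obs z 0.3005 F 0.0 T 0.004 q6 0.205
21.61 a 0.08 z 0.2996 obs z 0.2996 F -0.5 T -0.02 q6 0.055
22.14 a 0.18 z 0.2987 obs z 0.2991 F 2.2 T -0.15 q6 -0.044
True {'z': 0.29874082083894765, 'a': 0.17997517486275166} 22.1417
```

```bash
python3 - <<'E'
from h import *
import json
st=json.load(open('st.json'))
st['a']-=.02;goto_joints(solve_ik([*N,st['z']],down(st['a'])))
F,T,o=read(5);print('pre',F+1.5,T,o['tool_pos'][2])
hit=move_l([*N,.2925],velocity=.015,contact_N=5);
for i in range(2):
    dwell(.1);F,T,o=read(5);print(hit,o['tool_pos'].round(4),'F',F+1.5,'T',T,o['time'])
st['z']=float(o['tool_pos'][2]);json.dump(st,open('st.json','w'))
E
```

```text
pre 1.9466777726111177 -0.1027555077235913 0.2988817965213865
True [0.5311 0.1848 0.2947] F 6.62468636442206 T -0.07718115017091531 22.9333
True [0.5311 0.1848 0.2946] F 6.730703133754593 T -0.0661587047140878 23.0667
```

```bash
python3 - <<'E'
from h import *
import json
st=json.load(open('st.json'));o=observe()
r=turn(st,.03,lambda s,F,T,o:T<-.21,Fd=5,tmax=o['time']+4,amax=.4)
dwell(.15);F,T,o=read(5);print('at stop F',F+1.5,'T',T,o['tool_pos'].round(4),o['time'],yang(o),o['width'])
json.dump(st,open('st.json','w'))
E
```

```text
23.08 a 0.16 z 0.2946 obs z 0.2946 F 6.7 T -0.076 q6 -0.026
23.88 a 0.25 z 0.2948 obs z 0.2951 F 4.7 T -0.277 q6 -0.116
at stop F 4.555690316766086 T -0.2751850846951739 [0.531  0.1848 0.295 ] 24.0667 0.24914199845615176 0.1531321825216083
```

```bash
python3 - <<'E'
from h import *
import json
st=json.load(open('st.json'));o=observe();a0=st['a']
r=turn(st,-.08,lambda s,F,T,o:T>.2 or a0-s['a']>1.0,Fd=3.5,tmax=o['time']+8,amax=1.1)
print(r)
if r: r=turn(st,-.03,lambda s,F,T,o:T>.3,Fd=3.5,tmax=o['time']+14,amax=.6)
F,T,o=read(5);print('F',F+1.5,'T',T,'turned',a0-st['a'],o['tool_pos'].round(4),o['time'],o['width'])
json.dump(st,open('st.json','w'))
E
```

```text
24.08 a 0.25 z 0.2948 obs z 0.295 F 4.5 T -0.281 q6 -0.116
24.88 a 0.01 z 0.2952 obs z 0.2951 F 4.7 T 0.012 q6 0.12
25.68 a -0.23 z 0.2954 obs z 0.2953 F 3.4 T 0.037 q6 0.36
26.48 a -0.47 z 0.2951 obs z 0.2948 F 1.0 T 0.031 q6 0.6
27.28 a -0.71 z 0.2943 obs z 0.2941 F 0.4 T -0.003 q6 0.84
27.55 a -0.79 z 0.294 obs z 0.2938 F 0.3 T -0.003 q6 0.92
True
27.57 a -0.79 z 0.294 obs z 0.2938 F -0.3 T -0.003 q6 0.92
28.37 a -0.88 z 0.2931 obs z 0.2931 F 1.1 T -0.017 q6 1.012
29.17 a -0.97 z 0.2925 obs z 0.2926 F 1.6 T 0.008 q6 1.102
29.97 a -1.06 z 0.292 obs z 0.2921 F 2.1 T 0.018 q6 1.192
30.77 a -1.15 z 0.2917 obs z 0.2918 F 2.7 T 0.037 q6 1.282
31.57 a -1.24 z 0.2914 obs z 0.2916 F 3.4 T 0.224 q6 1.372
32.1 a -1.3 z 0.2914 obs z 0.2915 F 3.8 T 0.379 q6 1.432
F 3.5905899022093997 T 0.37115609667702726 turned 1.5500000000000003 [0.5308 0.1848 0.2915] 32.1333 0.1525786177171947
```

```bash
python3 - <<'E'
from h import *
import json
st=json.load(open('st.json'));st['a']-=.012
goto_joints(solve_ik([*N,st['z']],down(st['a'])));dwell(.3)
F,T,o=read(5);print('final F',F+1.5,'T',T,o['tool_pos'].round(4),o['time'])
release();dwell(.2);move_l([*N,.40],velocity=.15);dwell(.3)
o=observe();print(o['time'],o['ft_force'].round(2))
ci=camera_info('wrist');w=grab_frame('wrist');s=grab_frame('side');cv2.imwrite('pics/w2.png',w);cv2.imwrite('pics/s2.png',s)
h=cv2.cvtColor(w,cv2.COLOR_BGR2HSV);m=cv2.inRange(h,(8,120,185),(28,255,255));k=np.zeros_like(m);k[120:260,200:310]=m[120:260,200:310]
W=np.array([at_z(p,ci,.07+.0815+.002) for p in cv2.boxPoints(cv2.minAreaRect(cv2.findNonZero(k)))]);e=max([W[1]-W[0],W[2]-W[1]],key=np.linalg.norm)
print('bar ctr',W.mean(0),'len',np.linalg.norm(e),'ang rel grip',(np.arctan2(e[1],e[0])-st['a']-np.pi/2+np.pi/2)%np.pi-np.pi/2)
cv2.imwrite('pics/x2.png',np.hstack([cv2.resize(s[158:308,174:274],(400,600),interpolation=cv2.INTER_CUBIC),cv2.resize(w[84:384,156:356],(400,600),interpolation=cv2.INTER_CUBIC)]))
E
```

```text
final F 4.047605257290017 T 0.40256937259336195 [0.5308 0.1848 0.2915] 32.7167
34.7917 [ 0.32  0.56 -0.71]
bar ctr [0.53179846 0.18514851 0.1535    ] len 0.04823007976888942 ang rel grip 0.17232450739668081
```

View pics/x2.png

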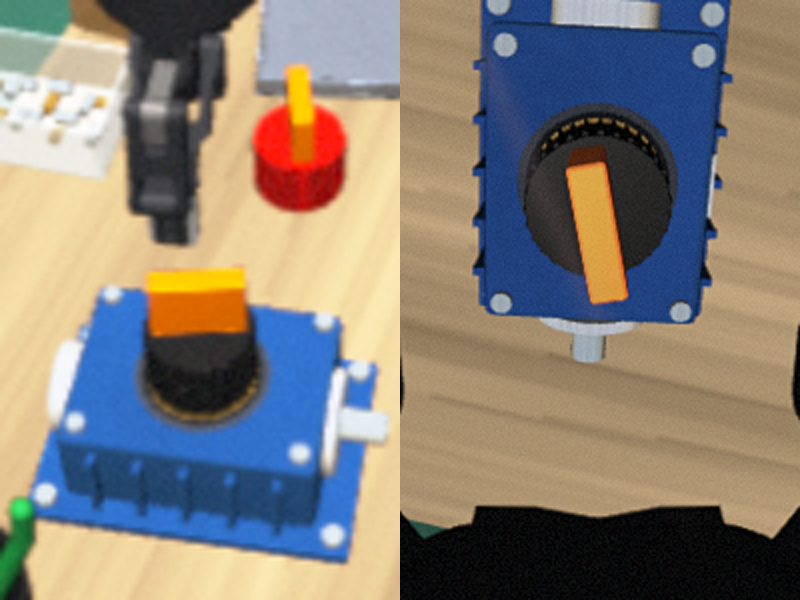

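```bash
python3 -c "
from bench import *
print(finish_job())"
```

```text
the job is handed in; nothing more can be done
None
```

I turned the cap back until it dropped into the notch and hit its backward stop (about 0.28 N m, a bit over the 0.2 asked), then screwed it forward to the end stop at 0.40 N m, let go and handed the job in at about 35 s. It sprang back about 0.17 rad on release, roughly what the rubber sleeve gives, and sits upright on the neck.

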